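# Lay the pantry box on its stand and lock its cap

## Task

Get the pantry box laid on the low wooden stand and locked: first take the spice jar off the stand and set it upright on the worktop beside it. Then push high on the box's cap side so that its foot slides up to the stand's front edge and it tips over, to lie flat on its back, square and centred across the stand, cap upward. Last, twist the cap clockwise to its end stop, so that its grip bar lines up with the box's length, and leave the other things where they stand.

Things in the scene. Friction and masses are not known exactly. Their poses are not given: they have to be found in the camera images.
- box: Tall white dry-food box with a fixed grey lid, standing: 95 (x) x 110 (y) x 165 (z) mm, 0.4 to 0.65 kg, too wide to grip. Origin: centre of its underside, z up. The cap is on its -x face, its +x face looks at the stand's front edge. The -x face is bare above 105 mm for pushing. Laid on its back: x points down, z along the stand's x.
- box_mid (a point): Centre of the box, 82.5 mm above its underside; axes as the box. When laid, 65 mm above the worktop, about 30 mm short of the stand's centre. Slippery feet: pushed on the -x face up to 150 mm high, the box slides without tipping until its base meets the stand's edge; then it tips about that edge and past about 30 degrees falls over by itself.
- cap (a joint): Turn of the bayonet cap, rad: starts between 0 and 0.3 (loose); 1.4 is the end stop (locked). Grows as the cap is turned clockwise, seen looking at the cap from outside. Stiff (0.05 N m of friction), stays where it is left.
- cap_grip (a point): On the cap's grip bar at grip height, 34 mm out from the box's -x face, on the cap's axis, 62 mm above the box's underside. The bar is 50 mm long (point z axis), 12 mm thick (point y axis) and stands from 12 to 46 mm out from the face; the point's x axis points into the box. The round cap under it is 54 mm across and 13 mm high.
- stand: Low light-wood stand fixed on the worktop: 190 (x) x 150 (y) mm, top 18 mm above the worktop. Origin: centre of its underside, at worktop height. Its front edge, a grippy black rubber nosing and the stop for the box's base, is at x = -95 mm; at x = +83 to +95 mm a rail rises 7 mm above the top. The box starts 20 to 60 mm in front of the front edge.
- jar: Spice jar with a red cap, 45 mm across, 106 mm high, 0.11 kg, standing on the stand. Origin: centre of its underside, z up.
- jar_side: Bystander: spice jar with a green cap, 46 mm across, 106 mm high, on the worktop close beside the stand, between it and the oven. Origin: centre of its underside. The oven's door handle above it reaches out to x = 0.578 m, 0.23 m high, from y = -0.27 to -0.02 m.
- tuna: Bystander: flat tin, 86 mm across, 40 mm high, past the stand's rail end. Origin: centre of its underside. Beyond it the side wall stands at y = -0.48 m; the worktop's front edge is at about x = 0.33 m.
- dropper: Bystander: small brown dropper bottle, 34 mm across, 102 mm high. Origin: centre of its underside.
- shaker: Bystander: shaker with a grey top, 44 mm across, 90 mm high. Origin: centre of its underside.
- onion: Bystander: brown onion, 67 mm across, 78 mm high. Origin: centre of its underside.
- tin: Bystander: tin, 57 mm across, 72 mm high, between the rack (a board 0.33 m high over x > 0.62, y > 0.14 m) and the toaster oven. Origin: centre of its underside.
There are look-alikes about, which are no part of the job. Of the things that look like the stand, the larger one is meant.

How it is judged (in metres and radians):
On the way, in this order (a step that is already met when the one before it is completed fails the run):
1. the spice jar that stood on the stand stands upright on the worktop, off the stand, released (height (world z) of jar between -0.008 and 0.008 m and angle between jar's own z axis and vertical below 0.15 rad and (x of jar in the frame of stand below -0.115 m or x of jar in the frame of stand above 0.115 m or y of jar in the frame of stand below -0.095 m or y of jar in the frame of stand above 0.095 m) and contact force between jar and the fingers below 0.3 N and linear speed of jar below 0.03 m/s), for 0.2 s.
2. the box lies flat on its back on the stand, cap upward (angle between box's own x axis and vertical above 3.06 rad and z of box_mid in the frame of stand between 0.058 and 0.072 m and x of box_mid in the frame of stand between -0.075 and 0.02 m and y of box_mid in the frame of stand between -0.03 and 0.03 m and angle between the z axis of box and the x axis of stand, either way round below 0.2 rad and linear speed of box below 0.02 m/s and angular speed of box below 0.1 rad/s), for 0.2 s.
3. the cap is turned clockwise to its end stop (value of joint cap above 1.3 rad), for 0.2 s.
At the end, for the whole second after the job is handed in: Jar upright (0.15 rad) on the worktop, clear of the stand, released; box at rest flat on its back on the stand (0.08 rad), cap up, centre within 30 mm of the stand's middle line and -75 to +20 mm along it, length within 0.2 rad of the stand's; cap turned past 1.3 of 1.4 rad (all of step 1 and all of step 2 and value of joint cap above 1.3 rad); the robot touches nothing.
It fails at once if one of the other things (spice jar beside the stand, tins, dropper bottle, shaker, onion) is shifted more than 35 mm (distance of any of jar_side, tuna, dropper, shaker, onion, tin from where it was at the start of the episode above 0.035 m).
It fails at once if a bystander jar, bottle, shaker or tin is tipped over (angle between any of jar_side, tuna, dropper, shaker, tin's own z axis and vertical above 0.5 rad).
It fails at once if the spice jar from the stand is tipped over (angle between jar's own z axis and vertical above 0.7 rad).
It also fails if it takes over 66 s, if anything falls off the work surface, if the arm or the gripper's body presses on something with over 40 N, if the wrist force passes 120 N, or if a joint passes its speed limit or range.

## Robot

A 7-joint arm with a two-finger parallel gripper is mounted at the origin on a cart in front of the work surface, level with it; the furniture and walls round the work are solid. World frame = base frame: x ahead of the robot, y to its left, z up, the work surface at z = 0. Lengths are in mm, angles in rad, forces in N, time in s.
With the tool pointing down it reaches from about 350 to 900 mm from the base axis. Payload 19.9 kg.
Tool frame: the origin (TCP) lies at the very end of the fingers, on their centre line; the grasp point (between the pads) lies 19 mm behind it; z points along the fingers, y is the direction in which the jaws open and shut (so a half turn about z gives the same grasp; the last joint's range is limited). The gripper opens to 94 mm and grips with 3 to 60 N. Pads are 16 mm wide; open, the fingers measure 119 mm over their backs; the gripper's body (75 mm by 177 mm) begins 78 mm behind the grasp point.
Start: joints at [-1.194, 0.417, -0.01, 1.614, 0.005, 1.111, -0.053], TCP at [253.582, 571.222, 205.425] pointing down, gripper open.
Joint ranges: [-2.81, 2.81], [-0.39, 2.02], [-1.27, 1.25], [0.06, 2.57], [-1.19, 4.33], [0.19, 2], [-2.82, 2.82]. Speed limits (rad/s): [1.89, 1.89, 2.39, 2.39, 3.01, 3.01, 3.01].

## Interface

Orientations are given as a 3x3 rotation matrix whose columns are the frame's x, y, z axes.
In Python, from cell import bot gives the robot as it stands. The module is installed in compiled form; this text tells all that it offers.
- The arm moves only by the tool servo_tool, never from a script. Its argument "increments" is a list of rows, each an object with "dp": the shift along the tool's x, y, z in mm, a list of three; "dr": the turn, a rotation vector about the tool's x, y, z in degrees, a list of three. In form: [{"dp": [x, y, z], "dr": [wx, wy, wz]}, ...]. A call has 1 to 10 rows; each row is the pose to reach, as a shift and turn from the pose measured when the call began, along the tool's axes at that moment; what a row does not reach only later rows make up. A row lasts 1/12 s, in which the tool goes at most 41.7 mm and 7.16 degrees, less where a joint would pass 70% of its speed; a pose out of reach is approached as far as the arm can. A call with a gripper value outside its range is refused whole. "hand" is the opening in per cent of the stroke, from 0 (shut) to 100 (fully open), set as the call begins (left out, the last holds). The fingers move at their own pace and stop on an object; "squeeze" is the grip in N (left out, the last holds). Time passes only in rows, so rows that repeat a pose let the fingers close. It gives the time, the measured TCP pose, the force and the opening at its end, in the units of the state.
- bot.get_state(): the state, without advancing time (a new reading comes with each control period).
- bot.snapshot(name): name is "scene" or "top" or "wrist"; returns a dict with "frame" (384x512x3 uint8, red, green, blue), "mtx" (3x3 intrinsics, pixels), "distortion" ([k1, k2, p1, p2, k3] as OpenCV has them; the pictures are not rectified), "world_from_camera" (4x4, takes a point from camera to world coordinates). Camera axes: x right, y up, looking along -z (the intrinsics and any distortion apply to the point x, -y, -z); pixel columns grow to the right and rows downward; lengths in mm; the calibration is good to about 2 mm. A picture is of the moment at which its call begins. There is no depth.
- bot.close_job(): hands the job in, once; it reports no verdict.
Trained networks look in the newest picture that a camera, given by its name, has taken for a name from the list of things; names that differ only in an ending like _2 or _b are one class to them, and where a whole thing is asked for, a point or a joint stands for the part that bears it (a point fixed in the world has none). Each returns a list of dicts, best first, with "score" (0 to 1); they miss things now and then, are a little off and sometimes report something else, mostly with a low value. They report only what shows in the picture. A call takes as long as a camera call. They do not tell look-alikes from the thing itself.
- bot.boxes_of(camera, query): "bbox" ([left, top, right, bottom] in pixels, round what is visible of it).
- bot.cut_out(camera, query): "pixels" (384x512 bool, what is visible of it) and "bbox" ([left, top, right, bottom] in pixels, round what is visible of it).
- bot.landmark_of(camera, query): "centre" ([column, row] in pixels: a listed point, or the origin of a listed thing).
The state is a dict: "time_s": time; "qpos": joint angles; "qd": joint speeds; "joint_torque": joint torques, N m; "ee_pos": TCP position; "eef_rot": TCP orientation; "contact_force": force on the tool from outside, world axes, zero at the start; "ft_torque": the same for the moment, N m; "finger_gap": finger opening in mm.
Only numpy, scipy, OpenCV 4.12 (cv2) and the standard library are available. Lean on these libraries where they do the work, as an engineer would, in place of code of your own. Each camera call takes 0.05 s, during which the arm holds its last target.

## Working session

There is one attempt and no reset: what is moved stays moved. The work goes in short steps, Python scripts to look and compute and a tool call to move; the robot and the scene stay as the last step left them, time stands still between calls to the robot, and variables do not carry over. Pictures are saved under pics/ and viewed, and the job is handed in when it is done.

Besides the shell and the picture viewer there is one more tool, called after "Request:" as name(argument=value, ...) on one line, values as JSON. servo_tool: Moves the arm, as the interface text tells. Its arguments: {"type":"object","properties":{"increments":{"type":"array","items":{"type":"object","properties":{"dp":{"type":"array","items":{"type":"number"}},"dr":{"type":"array","items":{"type":"number"}}}}},"hand":{"type":"number"},"squeeze":{"type":"number"}},"required":["increments"]}

```bash
mkdir -p pics
cat > h.py <<'E'
import numpy as np, cv2
from cell import bot
def snap(cam,name=None):
    s=bot.snapshot(cam)
    if name: cv2.imwrite(f'pics/{name}.png',s['frame'][:,:,::-1])
    return s
def ray(s,px):
    K=np.array(s['mtx'],float);d=np.array(s['distortion'],float);T=np.array(s['world_from_camera'],float)
    u=cv2.undistortPoints(np.array([[px]],float),K,d)[0,0]
    v=T[:3,:3]@np.array([u[0],-u[1],-1.]);return T[:3,3],v
def onz(s,px,z):
    o,v=ray(s,px);return o+v*(z-o[2])/v[2]
def proj(s,P):
    K=np.array(s['mtx'],float);d=np.array(s['distortion'],float);T=np.array(s['world_from_camera'],float)
    c=(np.array(P,float).reshape(-1,3)-T[:3,3])@T[:3,:3]
    c=c*[1,-1,-1]
    return cv2.projectPoints(c,np.zeros(3),np.zeros(3),K,d)[0][:,0]
def tri(ss,pxs):
    A=np.zeros((3,3));b=np.zeros(3)
    for s,p in zip(ss,pxs):
        o,v=ray(s,p);v=v/np.linalg.norm(v);M=np.eye(3)-np.outer(v,v);A+=M;b+=M@o
    return np.linalg.solve(A,b)
E
python3 - <<'E'
from h import *
np.set_printoptions(precision=1,suppress=True)
st=bot.get_state();print({k:np.round(v,3).tolist() for k,v in st.items()})
for c in ['scene','top','wrist']:
    s=snap(c,c+'0');print(c,np.array(s['world_from_camera']).round(2).tolist(),np.array(s['mtx']).round(1).tolist())
    for q in ['box','cap_grip','stand','jar','jar_side','tuna','dropper','shaker','onion','tin']:
        r=bot.landmark_of(c,q)
        print(q,[(np.round(x['centre']).tolist(),round(x['score'],2),onz(s,x['centre'],0)[:2].round()) for x in r][:4])
E
```

```text
{'time_s': 0.0, 'qpos': [-1.195, 0.418, -0.01, 1.614, 0.005, 1.111, -0.053], 'qd': [0.0, 0.001, -0.001, 0.0, -0.002, -0.0, -0.001], 'joint_torque': [-0.001, -85.125, 0.638, -42.598, -0.049, 0.019, 0.0], 'ee_pos': [253.418, 570.911, 204.836], 'eef_rot': [[-0.914, 0.406, -0.0], [0.406, 0.914, -0.001], [-0.0, -0.001, -1.0]], 'contact_force': [-0.033, 0.456, 0.65], 'ft_torque': [-0.035, -0.023, -0.039], 'finger_gap': 94.245}
scene [[-0.51, 0.47, -0.72, -605.75], [-0.86, -0.27, 0.44, 699.11], [0.01, 0.84, 0.54, 966.55], [0.0, 0.0, 0.0, 1.0]] [[452.4, 0.0, 255.8], [0.0, 452.4, 188.4], [0.0, 0.0, 1.0]]
box [([234.0, 232.0], 0.84, array([475., 128.]))]
cap_grip [([234.0, 212.0], 0.67, array([579.,  73.])), ([212.0, 222.0], 0.59, array([566., 169.]))]
stand [([274.0, 215.0], 0.96, array([489., -43.]))]
jar [([277.0, 212.0], 0.84, array([500., -62.]))]
jar_side [([259.0, 200.0], 0.6, array([600., -45.])), ([235.0, 214.0], 0.47, array([567.,  77.]))]
tuna [([311.0, 201.0], 0.76, array([ 499., -214.]))]
dropper [([167.0, 237.0], 0.74, array([563., 338.])), ([278.0, 218.0], 0.4, array([467., -44.
[... 643 characters left out ...]
na [([306.0, 204.0], 0.55, array([ 490., -193.])), ([219.0, 209.0], 0.39, array([478., 127.]))]
dropper [([166.0, 184.0], 0.58, array([574., 325.]))]
shaker [([154.0, 230.0], 0.68, array([402., 369.]))]
onion [([144.0, 197.0], 0.78, array([526., 405.]))]
tin [([238.0, 145.0], 0.63, array([716.,  53.]))]
wrist [[0.41, -0.88, -0.23, 186.96], [0.91, 0.39, 0.1, 601.01], [-0.0, -0.25, 0.97, 385.41], [0.0, 0.0, 0.0, 1.0]] [[307.5, 0.0, 258.7], [0.0, 307.5, 198.0], [0.0, 0.0, 1.0]]
box []
cap_grip [([177.0, 319.0], 0.55, array([393., 380.]))]
stand []
jar []
jar_side [([177.0, 323.0], 0.23, array([399., 377.]))]
tuna []
dropper []
shaker [([179.0, 321.0], 0.63, array([397., 381.]))]
onion []
tin []
```

Run:
```python
import cv2
a=cv2.imread('pics/scene0.png');cv2.imwrite('pics/s0c.png',cv2.resize(a[150:310,120:340],None,fx=3.6,fy=3.6,interpolation=2))
a=cv2.imread('pics/top0.png');cv2.imwrite('pics/t0c.png',cv2.resize(a[110:270,130:390],None,fx=3,fy=3,interpolation=2))
```

```text
(no output)
```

View pics/s0c.png

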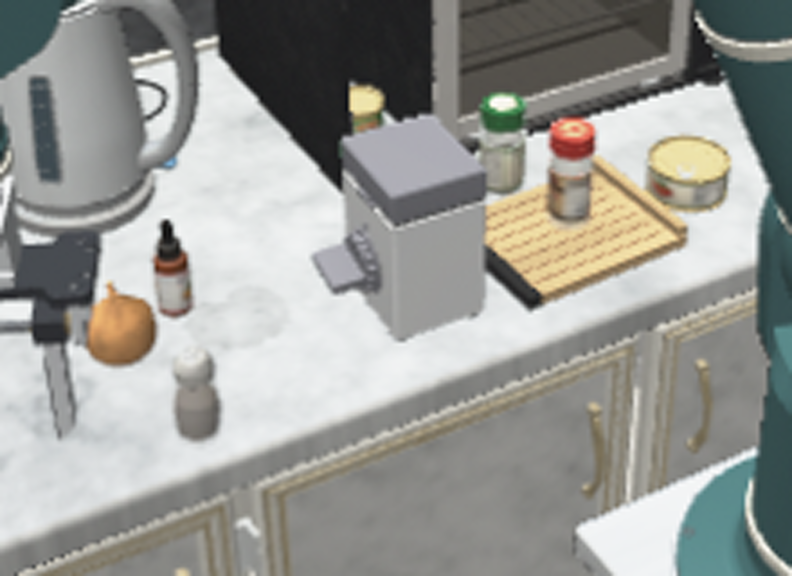

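View pics/t0c.png

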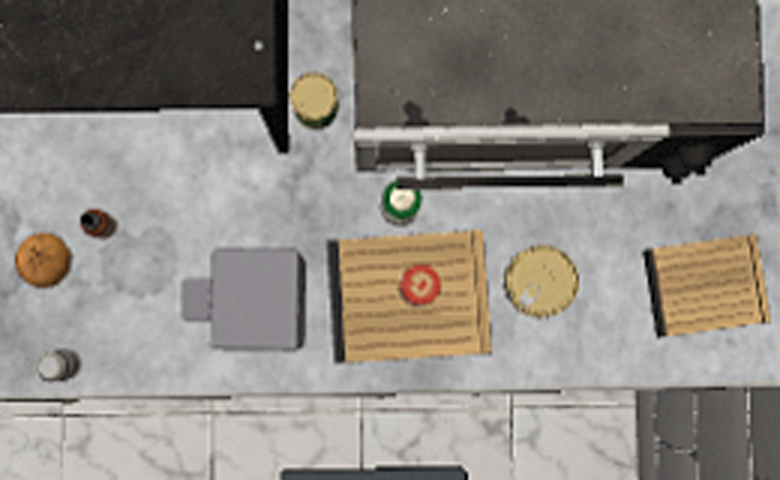

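View pics/scene0.png

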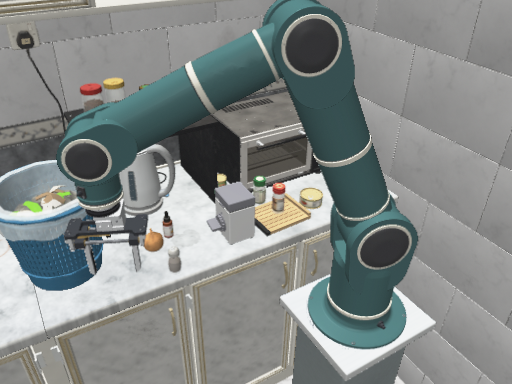

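Run:
```python
from h import *
np.set_printoptions(precision=1,suppress=True)
s=bot.snapshot('top');sc=bot.snapshot('scene')
f=lambda p:(p[0]/3+130-.33,p[1]/3+110-.33)
print('stand',[onz(s,f(p),18)[:2] for p in [(329,241),(337,362),(491,352),(483,232)]])
print('lid',[onz(s,f(p),165)[:2] for p in [(213,248),(303,248),(302,350),(211,350)]])
print('jar top',onz(s,f((421,286)),124)[:2],'green',onz(s,f((402,199)),106)[:2],'tuna',onz(s,f((541,280)),40)[:2])
print('edge',onz(s,f((340,390)),0))
g=lambda p:(p[0]/3.6+120-.36,p[1]/3.6+150-.36)
print('scene box base',[onz(sc,g(p),0)[:2] for p in [(403,337),(484,310)]])
print('scene lid',[onz(sc,g(p),165)[:2] for p in [(343,150),(393,200),(485,172),(428,120)]])
print('scene jartop',onz(sc,g((573,130)),124)[:2], 'bar end', [onz(sc,g(p),62)[:2] for p in [(313,255),(336,288)]])
print('stand front',[onz(sc,g(p),18)[:2] for p in [(537,295),(685,236),(598,160)]])
```

```text
stand [array([544.1,  50.6]), array([397.2,  43.4]), array([ 405.6, -143.1]), array([ 551.6, -137.3])]
lid [array([526.9, 172.9]), array([525.,  75.]), array([414.7,  77.7]), array([416.4, 176. ])]
jar top [483.  -54.4] green [583.5 -36. ] tuna [ 490.7 -202.9]
edge [362.5  40.7   0. ]
scene box base [array([426.3, 164.8]), array([423.3,  80. ])]
scene lid [array([506.5, 179.9]), array([415.2, 177.4]), array([413.3,  87. ]), array([513.2,  89.2])]
scene jartop [485.9 -54.8] bar end [array([504.7, 215.7]), array([450., 219.])]
stand front [array([398.7,  37.1]), array([ 405.4, -139.5]), array([ 560.8, -140.4])]
```

```bash
cat >> h.py <<'E'
from scipy.spatial.transform import Rotation as Ro
def Rdown(yaw):  # tool y along yaw (deg), z down
    y=np.array([np.cos(np.radians(yaw)),np.sin(np.radians(yaw)),0]);z=np.array([0,0,-1.]);return np.stack([np.cross(y,z),y,z],1)
def go(pos,R):
    st=bot.get_state();R0=np.array(st['eef_rot']);p=np.array(st['ee_pos'])
    dp=R0.T@(np.array(pos)-p);dr=np.degrees(Ro.from_matrix(R0.T@R).as_rotvec())
    print('dp',dp.round(1),'dr',dr.round(2),'rows',round(np.linalg.norm(dp)/41.7,1),round(np.linalg.norm(dr)/7.16,1))
def stt():
    st=bot.get_state();print('t',round(st['time_s'],2),'p',np.round(st['ee_pos'],1),'q',np.round(st['qpos'],2),'F',np.round(st['contact_force'],1),'gap',round(st['finger_gap'],1))
    print(np.round(st['eef_rot'],3).tolist())
E
python3 - <<'E'
from h import *
go([484,-54.5,220],Rdown(92.4))
E
```

```text
dp [-464.5 -478.4  -14.5] dr [ -0.     0.   -26.33] rows 16.0 3.7
```

Request:
servo_tool(increments=[{"dp": [-464.5, -478.4, -14.5], "dr": [0, 0, -26.3]}, {"dp": [-464.5, -478.4, -14.5], "dr": [0, 0, -26.3]}, {"dp": [-464.5, -478.4, -14.5], "dr": [0, 0, -26.3]}, {"dp": [-464.5, -478.4, -14.5], "dr": [0, 0, -26.3]}, {"dp": [-464.5, -478.4, -14.5], "dr": [0, 0, -26.3]}, {"dp": [-464.5, -478.4, -14.5], "dr": [0, 0, -26.3]}, {"dp": [-464.5, -478.4, -14.5], "dr": [0, 0, -26.3]}, {"dp": [-464.5, -478.4, -14.5], "dr": [0, 0, -26.3]}, {"dp": [-464.5, -478.4, -14.5], "dr": [0, 0, -26.3]}, {"dp": [-464.5, -478.4, -14.5], "dr": [0, 0, -26.3]}])

```text
time_s: 2.58
ee_pos: [397.4, 179.5, 214.9]
eef_rot: [[-0.999, -0.041, 0.001], [-0.041, 0.999, 0.001], [-0.001, 0.001, -1.0]]
contact_force: [1.0, 0.2, -0.5]
finger_gap: 93.9
```

Run:
```python
from h import *
stt();go([484,-54.5,220],Rdown(92.4))
```

```text
t 2.58 p [397.4 179.5 214.9] q [-0.64  0.06  0.15  2.05 -0.01  1.03  1.13] F [ 1.   0.2 -0.5] gap 93.9
[[-0.999, -0.041, 0.001], [-0.041, 0.999, 0.001], [-0.001, 0.001, -1.0]]
dp [ -76.8 -237.4   -5.2] dr [ 0.03  0.04 -0.03] rows 6.0 0.0
```

Request:
servo_tool(increments=[{"dp": [-77, -237.4, -5], "dr": [0, 0, 0]}, {"dp": [-77, -237.4, -5], "dr": [0, 0, 0]}, {"dp": [-77, -237.4, -5], "dr": [0, 0, 0]}, {"dp": [-77, -237.4, -5], "dr": [0, 0, 0]}, {"dp": [-77, -237.4, -5], "dr": [0, 0, 0]}, {"dp": [-77, -237.4, -5], "dr": [0, 0, 0]}, {"dp": [-77, -237.4, -5], "dr": [0, 0, 0]}, {"dp": [-77, -237.4, -5], "dr": [0, 0, 0]}])

```text
time_s: 3.25
ee_pos: [484.4, -56.7, 219.7]
eef_rot: [[-0.999, -0.037, 0.001], [-0.037, 0.999, -0.0], [-0.001, -0.0, -1.0]]
contact_force: [-0.2, 0.3, 0.3]
finger_gap: 93.8
```

Run:
```python
from h import *
stt();s=snap('wrist','w1');go([484,-54.5,64],Rdown(92.4))
for b in bot.boxes_of('wrist','jar'):print(b)
print(proj(s,[[484,-54.5,124],[484,-54.5,18]]))
```

```text
t 3.25 p [484.4 -56.7 219.7] q [-0.31  0.16  0.4   1.94 -0.07  1.05  1.73] F [-0.2  0.3  0.3] gap 93.8
[[-0.999, -0.037, 0.001], [-0.037, 0.999, -0.0], [-0.001, -0.0, -1.0]]
dp [1.000e-01 3.000e-01 1.556e+02] dr [ 0.03  0.02 -0.12] rows 3.7 0.0
{'bbox': [242.4, 162.3, 285.2, 223.7], 'score': 0.9}
[[260.84947946 199.62187449]
 [260.35958167 178.21974251]]
```

View pics/w1.png

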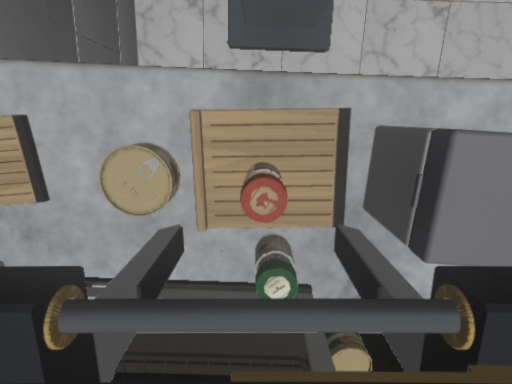

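Request:
servo_tool(increments=[{"dp": [0, 2, 156], "dr": [0, 0, 0]}, {"dp": [0, 2, 156], "dr": [0, 0, 0]}, {"dp": [0, 2, 156], "dr": [0, 0, 0]}, {"dp": [0, 2, 156], "dr": [0, 0, 0]}, {"dp": [0, 2, 156], "dr": [0, 0, 0]}, {"dp": [0, 2, 156], "dr": [0, 0, 0]}])

```text
time_s: 3.85
ee_pos: [483.3, -50.8, 63.6]
eef_rot: [[-0.999, -0.043, -0.002], [-0.043, 0.999, 0.001], [0.002, 0.001, -1.0]]
contact_force: [1.0, 0.4, 0.2]
finger_gap: 94.1
```

Request:
servo_tool(increments=[{"dp": [0, 0, 0], "dr": [0, 0, 0]}, {"dp": [0, 0, 0], "dr": [0, 0, 0]}, {"dp": [0, 0, 0], "dr": [0, 0, 0]}, {"dp": [0, 0, 0], "dr": [0, 0, 0]}, {"dp": [0, 0, 0], "dr": [0, 0, 0]}, {"dp": [0, 0, 0], "dr": [0, 0, 0]}, {"dp": [0, 0, 0], "dr": [0, 0, 0]}], hand=30, squeeze=20)

```text
time_s: 4.43
ee_pos: [483.3, -50.8, 63.8]
eef_rot: [[-0.999, -0.043, -0.002], [-0.043, 0.999, 0.001], [0.002, 0.001, -1.0]]
contact_force: [-0.4, 0.6, 0.2]
finger_gap: 50.8
```

Run:
```python
from h import *
stt();s=snap('wrist','w2')
```

```text
t 4.43 p [483.3 -50.8  63.8] q [-0.26  0.39  0.35  2.08 -0.21  0.71  1.84] F [-0.4  0.6  0.2] gap 50.8
[[-0.999, -0.043, -0.002], [-0.043, 0.999, 0.001], [0.002, 0.001, -1.0]]
```

View pics/w2.png

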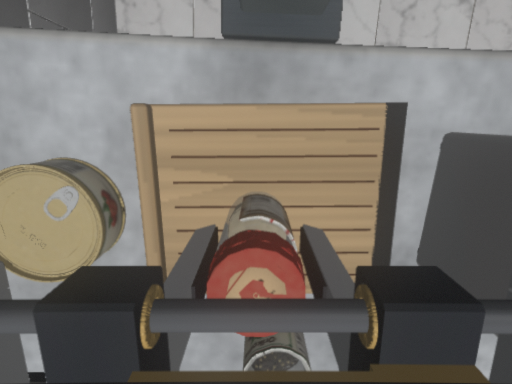

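Request:
servo_tool(increments=[{"dp": [0, 0, 0], "dr": [0, 0, 0]}, {"dp": [0, 0, 0], "dr": [0, 0, 0]}, {"dp": [0, 0, 0], "dr": [0, 0, 0]}, {"dp": [0, 0, 0], "dr": [0, 0, 0]}])

```text
time_s: 4.82
ee_pos: [483.3, -50.9, 63.7]
eef_rot: [[-0.999, -0.043, -0.002], [-0.043, 0.999, 0.001], [0.002, 0.001, -1.0]]
contact_force: [-0.0, -0.3, 0.9]
finger_gap: 44.2
```

Run:
```python
from h import *
stt();go([482,-52,240],Rdown(92.4))
```

```text
t 4.82 p [483.3 -50.9  63.7] q [-0.26  0.39  0.35  2.08 -0.21  0.71  1.84] F [-0.  -0.3  0.9] gap 44.2
[[-0.999, -0.043, -0.002], [-0.043, 0.999, 0.001], [0.002, 0.001, -1.0]]
dp [   1.7   -0.9 -176.3] dr [ 0.05 -0.12  0.06] rows 4.2 0.0
```

Request:
servo_tool(increments=[{"dp": [0, 0, -30], "dr": [0, 0, 0]}, {"dp": [0, 0, -65], "dr": [0, 0, 0]}, {"dp": [0, 0, -100], "dr": [0, 0, 0]}, {"dp": [0, 0, -140], "dr": [0, 0, 0]}, {"dp": [0, 0, -165], "dr": [0, 0, 0]}, {"dp": [0, 0, -180], "dr": [0, 0, 0]}, {"dp": [0, 0, -180], "dr": [0, 0, 0]}, {"dp": [0, 0, -180], "dr": [0, 0, 0]}])

```text
time_s: 5.48
ee_pos: [483.7, -50.9, 243.6]
eef_rot: [[-0.999, -0.043, -0.001], [-0.043, 0.999, 0.001], [0.001, 0.001, -1.0]]
contact_force: [-0.2, -1.0, -1.6]
finger_gap: 44.1
```

Run:
```python
from h import *
stt();go([465,285,243],Rdown(92.4))
```

```text
t 5.48 p [483.7 -50.9 243.6] q [-0.33  0.13  0.41  1.91 -0.06  1.11  1.72] F [-0.2 -1.  -1.6] gap 44.1
[[-0.999, -0.043, -0.001], [-0.043, 0.999, 0.001], [0.001, 0.001, -1.0]]
dp [  4.2 336.4   1. ] dr [ 0.07 -0.08  0.07] rows 8.1 0.0
```

Request:
servo_tool(increments=[{"dp": [1, 20, 0], "dr": [0, 0, 0]}, {"dp": [1, 55, 0], "dr": [0, 0, 0]}, {"dp": [2, 95, 0], "dr": [0, 0, 0]}, {"dp": [2, 135, 0], "dr": [0, 0, 0]}, {"dp": [2, 175, 0], "dr": [0, 0, 0]}, {"dp": [3, 215, 0], "dr": [0, 0, 0]}, {"dp": [3, 255, 0], "dr": [0, 0, 0]}, {"dp": [4, 290, 0], "dr": [0, 0, 0]}, {"dp": [4, 320, 0], "dr": [0, 0, 0]}, {"dp": [4, 336, 0], "dr": [0, 0, 0]}])

```text
time_s: 6.32
ee_pos: [463.5, 288.1, 241.8]
eef_rot: [[-0.999, -0.047, -0.004], [-0.047, 0.999, 0.0], [0.004, 0.001, -1.0]]
contact_force: [0.6, 0.3, -0.5]
finger_gap: 44.3
```

Run:
```python
from h import *
stt();go([465,285,47],Rdown(92.4));snap('scene','s3');snap('wrist','w3')
```

```text
t 6.32 p [463.5 288.1 241.8] q [-0.74  0.24  0.16  1.77 -0.04  1.13  1.05] F [ 0.6  0.3 -0.5] gap 44.3
[[-0.999, -0.047, -0.004], [-0.047, 0.999, 0.0], [0.004, 0.001, -1.0]]
dp [ -2.2  -3.2 194.8] dr [ 0.03 -0.24  0.28] rows 4.7 0.1
```

View pics/s3.png

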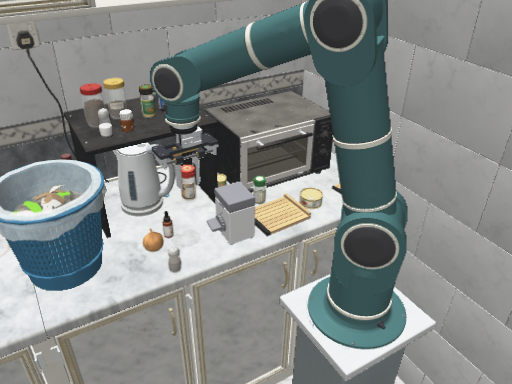

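View pics/w3.png

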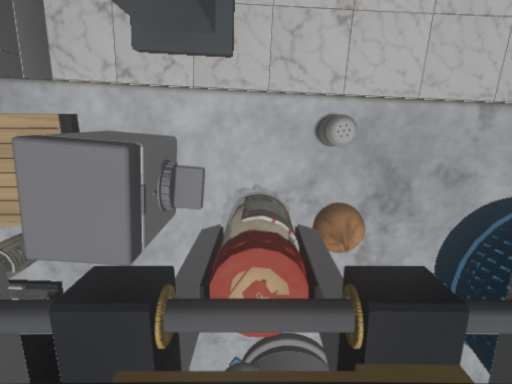

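Request:
servo_tool(increments=[{"dp": [-2, -3, 35], "dr": [0, 0, 0]}, {"dp": [-2, -3, 75], "dr": [0, 0, 0]}, {"dp": [-2, -3, 115], "dr": [0, 0, 0]}, {"dp": [-2, -3, 150], "dr": [0, 0, 0]}, {"dp": [-2, -3, 175], "dr": [0, 0, 0]}, {"dp": [-2, -3, 188], "dr": [0, 0, 0]}, {"dp": [-2, -3, 193], "dr": [0, 0, 0]}, {"dp": [-2, -3, 195], "dr": [0, 0, 0]}, {"dp": [-2, -3, 195.5], "dr": [0, 0, 0]}])

```text
time_s: 7.17
ee_pos: [465.0, 283.3, 45.8]
eef_rot: [[-0.999, -0.046, -0.005], [-0.046, 0.999, -0.001], [0.005, -0.001, -1.0]]
contact_force: [-0.5, 0.1, -0.0]
finger_gap: 43.9
```

Run:
```python
from h import *
stt();go([465,285,46],Rdown(92.4))
```

```text
t 7.17 p [465.  283.3  45.8] q [-0.71  0.49  0.13  1.94 -0.1   0.72  1.1 ] F [-0.5  0.1 -0. ] gap 43.9
[[-0.999, -0.046, -0.005], [-0.046, 0.999, -0.001], [0.005, -0.001, -1.0]]
dp [-0.1  1.7 -0.2] dr [-0.04 -0.28  0.26] rows 0.0 0.1
```

Right at contact. Release.

Request:
servo_tool(increments=[{"dp": [0, 0, 0.5], "dr": [0, 0, 0]}, {"dp": [0, 0, 0.5], "dr": [0, 0, 0]}, {"dp": [0, 0, 0.5], "dr": [0, 0, 0]}, {"dp": [0, 0, 0.5], "dr": [0, 0, 0]}, {"dp": [0, 0, 0.5], "dr": [0, 0, 0]}, {"dp": [0, 0, 0.5], "dr": [0, 0, 0]}, {"dp": [0, 0, 0.5], "dr": [0, 0, 0]}, {"dp": [0, 0, 0.5], "dr": [0, 0, 0]}], hand=90)

```text
time_s: 7.83
ee_pos: [465.0, 283.3, 45.4]
eef_rot: [[-0.999, -0.046, -0.005], [-0.046, 0.999, -0.001], [0.005, -0.001, -1.0]]
contact_force: [-0.1, -0.9, -0.0]
finger_gap: 84.7
```

Run:
```python
from h import *
stt();s=snap('wrist','w4');go([465,285,215],Rdown(2.4))
```

```text
t 7.83 p [465.  283.3  45.4] q [-0.71  0.49  0.13  1.94 -0.1   0.72  1.1 ] F [-0.1 -0.9 -0. ] gap 84.7
[[-0.999, -0.046, -0.005], [-0.046, 0.999, -0.001], [0.005, -0.001, -1.0]]
dp [   0.7    1.6 -169.7] dr [-0.26 -0.19 90.26] rows 4.1 12.6
```

View pics/w4.png

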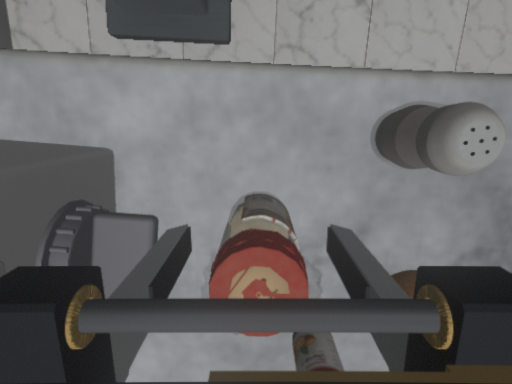

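Request:
servo_tool(increments=[{"dp": [0, 0, -35], "dr": [0, 0, 0]}, {"dp": [0, 0, -75], "dr": [0, 0, 0]}, {"dp": [0, 0, -115], "dr": [0, 0, 0]}, {"dp": [0, 0, -150], "dr": [0, 0, 0]}, {"dp": [0, 0, -180], "dr": [0, 0, 0]}, {"dp": [0, 0, -180], "dr": [0, 0, 0]}], hand=79)

```text
time_s: 8.38
ee_pos: [467.8, 284.7, 231.3]
eef_rot: [[-0.999, -0.046, 0.002], [-0.046, 0.999, 0.004], [-0.002, 0.004, -1.0]]
contact_force: [-0.7, -0.1, 0.5]
finger_gap: 74.2
```

Run:
```python
from h import *
np.set_printoptions(precision=1,suppress=True)
stt();s=snap('top','t5');
for q in ['stand','jar','cap_grip','box']:
    print(q,[(x['bbox'],x['score']) for x in bot.cut_out('top',q)])
a=cv2.imread('pics/t5.png');cv2.imwrite('pics/t5c.png',cv2.resize(a[130:240,130:310],None,fx=4.4,fy=4.4,interpolation=2))
snap('wrist','w5')
```

```text
t 8.38 p [467.8 284.7 231.3] q [-0.7  0.2  0.2  1.8 -0.1  1.1  1.1] F [-0.7 -0.1  0.5] gap 74.2
[[-0.999, -0.046, 0.002], [-0.046, 0.999, 0.004], [-0.002, 0.004, -1.0]]
stand [([343.9, 189.2, 388.8, 225.2], 0.83), ([241.7, 186.0, 293.0, 228.1], 0.58), ([191.0, 207.0, 199.9, 216.4], 0.42), ([192.4, 193.0, 232.6, 223.0], 0.18)]
jar []
cap_grip []
box [([189.9, 191.7, 234.1, 224.9], 0.83)]
```

View pics/t5c.png

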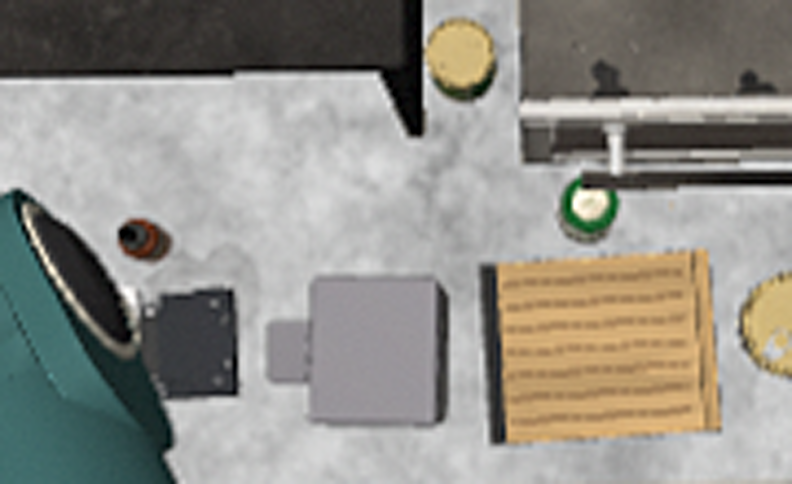

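View pics/w5.png

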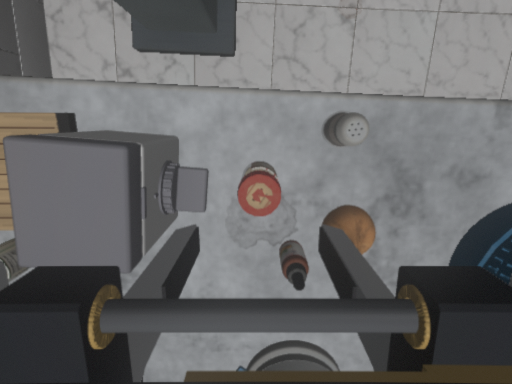

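Run:
```python
from h import *
np.set_printoptions(precision=1,suppress=True)
s=bot.snapshot('top')
f=lambda p:(p[0]/4.4+130-.39,p[1]/4.4+130-.39)
S=np.array([onz(s,f(p),18)[:2] for p in [(482,265),(490,443),(720,432),(709,250)]]);print(S,S.mean(0))
B=np.array([onz(s,f(p),165)[:2] for p in [(308,276),(438,276),(438,424),(308,424)]]);print(B,B.mean(0))
R=Rdown(2.4)@Ro.from_rotvec([0,np.radians(-10),0]).as_matrix();print(R.round(3).tolist())
R2=Rdown(2.4)@Ro.from_rotvec([0,np.radians(-10),0]).as_matrix()
go([468,210,225],R)
```

```text
[[ 544.7   51.3]
 [ 397.4   47.1]
 [ 402.8 -142.7]
 [ 553.7 -137.7]] [474.6 -45.5]
[[526.9 176.3]
 [525.1  79.9]
 [416.   81.5]
 [417.6 177.3]] [471.4 128.8]
[[-0.041, 0.999, 0.007], [0.984, 0.042, -0.173], [-0.174, 0.0, -0.985]]
dp [  0.8 -73.2  -0.7] dr [ 7.5 -8.1 90. ] rows 1.8 12.7
```

Request:
servo_tool(increments=[{"dp": [0.8, -73, -0.7], "dr": [7.5, -8.1, 90]}, {"dp": [0.8, -73, -0.7], "dr": [7.5, -8.1, 90]}, {"dp": [0.8, -73, -0.7], "dr": [7.5, -8.1, 90]}, {"dp": [0.8, -73, -0.7], "dr": [7.5, -8.1, 90]}, {"dp": [0.8, -73, -0.7], "dr": [7.5, -8.1, 90]}, {"dp": [0.8, -73, -0.7], "dr": [7.5, -8.1, 90]}, {"dp": [0.8, -73, -0.7], "dr": [7.5, -8.1, 90]}, {"dp": [0.8, -73, -0.7], "dr": [7.5, -8.1, 90]}, {"dp": [0.8, -73, -0.7], "dr": [7.5, -8.1, 90]}, {"dp": [0.8, -73, -0.7], "dr": [7.5, -8.1, 90]}])

```text
time_s: 9.57
ee_pos: [467.7, 210.1, 224.4]
eef_rot: [[-0.358, 0.933, 0.028], [0.923, 0.359, -0.141], [-0.142, -0.025, -0.99]]
contact_force: [1.2, -0.3, -0.5]
finger_gap: 74.2
```

Run:
```python
from h import *
stt()
R=Rdown(2.2)@Ro.from_rotvec([0,np.radians(-10),0]).as_matrix()
go([470,206,225],R)
```

```text
t 9.57 p [467.7 210.1 224.4] q [-0.87  0.23  0.35  1.85  0.06  1.12 -0.19] F [ 1.2 -0.3 -0.5] gap 74.2
[[-0.358, 0.933, 0.028], [0.923, 0.359, -0.141], [-0.142, -0.025, -0.99]]
dp [-4.7  0.6  0.1] dr [ 1.59 -1.59 18.81] rows 0.1 2.6
```

Request:
servo_tool(increments=[{"dp": [-4.7, 0.6, 0], "dr": [1.6, -1.6, 18.8]}, {"dp": [-4.7, 0.6, 0], "dr": [1.6, -1.6, 18.8]}, {"dp": [-4.7, 0.6, 0], "dr": [1.6, -1.6, 18.8]}, {"dp": [-4.7, 0.6, 0], "dr": [1.6, -1.6, 18.8]}, {"dp": [-4.7, 0.6, 0], "dr": [1.6, -1.6, 18.8]}])

```text
time_s: 9.98
ee_pos: [469.8, 206.0, 224.4]
eef_rot: [[-0.041, 0.999, 0.006], [0.984, 0.042, -0.174], [-0.174, -0.001, -0.985]]
contact_force: [-0.3, 0.1, -0.1]
finger_gap: 74.4
```

Run:
```python
from h import *
stt();snap('wrist','w6')
R=Rdown(2.2)@Ro.from_rotvec([0,np.radians(-10),0]).as_matrix()
go([470,203,138],R)
```

```text
t 9.98 p [469.8 206.  224.4] q [-0.91  0.26  0.4   1.83  0.06  1.16 -0.5 ] F [-0.3  0.1 -0.1] gap 74.4
[[-0.041, 0.999, 0.006], [0.984, 0.042, -0.174], [-0.174, -0.001, -0.985]]
dp [12.2  0.2 85.8] dr [-0.03  0.03  0.23] rows 2.1 0.0
```

View pics/w6.png

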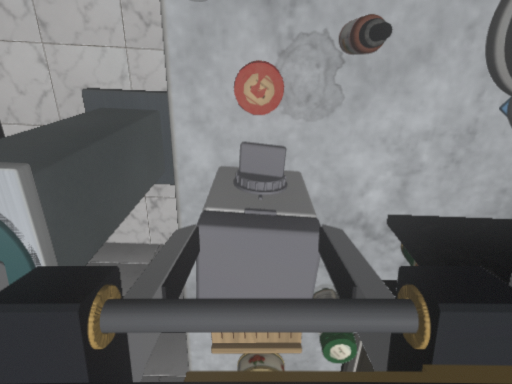

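Request:
servo_tool(increments=[{"dp": [12.2, 0, 85.8], "dr": [0, 0, 0]}, {"dp": [12.2, 0, 85.8], "dr": [0, 0, 0]}, {"dp": [12.2, 0, 85.8], "dr": [0, 0, 0]}, {"dp": [12.2, 0, 85.8], "dr": [0, 0, 0]}])

```text
time_s: 10.37
ee_pos: [468.9, 202.2, 137.1]
eef_rot: [[-0.044, 0.999, 0.003], [0.983, 0.044, -0.176], [-0.176, -0.005, -0.984]]
contact_force: [0.7, -1.0, 0.2]
finger_gap: 73.8
```

Run:
```python
from h import *
stt()
R=Rdown(2.2)@Ro.from_rotvec([0,np.radians(-10),0]).as_matrix()
for y in [185,160,155]: go([470+(203-y)*.037,y,138],R)
```

```text
t 10.37 p [468.9 202.2 137.1] q [-0.89  0.36  0.39  1.92  0.03  0.97 -0.49] F [ 0.7 -1.   0.2] gap 73.8
[[-0.044, 0.999, 0.003], [0.983, 0.044, -0.176], [-0.176, -0.005, -0.984]]
dp [-17.1   1.    2.1] dr [-0.2   0.16  0.33] rows 0.4 0.1
dp [-41.7   0.8   6.6] dr [-0.2   0.16  0.33] rows 1.0 0.1
dp [-46.7   0.8   7.4] dr [-0.2   0.16  0.33] rows 1.1 0.1
```

Request:
servo_tool(increments=[{"dp": [-8, 0.9, 1], "dr": [0, 0, 0]}, {"dp": [-13, 0.9, 1.8], "dr": [0, 0, 0]}, {"dp": [-16, 0.9, 2.2], "dr": [0, 0, 0]}, {"dp": [-19, 0.9, 2.7], "dr": [0, 0, 0]}, {"dp": [-23, 0.9, 3.4], "dr": [0, 0, 0]}, {"dp": [-27, 0.9, 4], "dr": [0, 0, 0]}, {"dp": [-31, 0.9, 4.7], "dr": [0, 0, 0]}, {"dp": [-35, 0.9, 5.4], "dr": [0, 0, 0]}, {"dp": [-38, 0.9, 6], "dr": [0, 0, 0]}, {"dp": [-38, 0.9, 6], "dr": [0, 0, 0]}])

```text
time_s: 11.2
ee_pos: [471.5, 162.9, 137.9]
eef_rot: [[-0.043, 0.999, 0.003], [0.983, 0.043, -0.177], [-0.177, -0.005, -0.984]]
contact_force: [0.7, -0.5, 0.1]
finger_gap: 74.0
```

Run:
```python
from h import *
stt();snap('wrist','w7')
a=snap('scene','s7')['frame'][150:270,170:330,::-1];cv2.imwrite('pics/s7c.png',cv2.resize(a,None,fx=4,fy=4,interpolation=2))
```

```text
t 11.2 p [471.5 162.9 137.9] q [-0.84  0.34  0.41  1.95  0.04  0.95 -0.43] F [ 0.7 -0.5  0.1] gap 74.0
[[-0.043, 0.999, 0.003], [0.983, 0.043, -0.177], [-0.177, -0.005, -0.984]]
```

View pics/s7c.png

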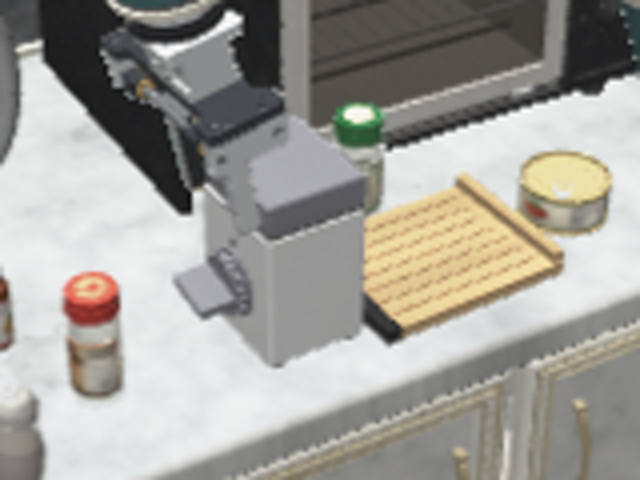

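View pics/w7.png

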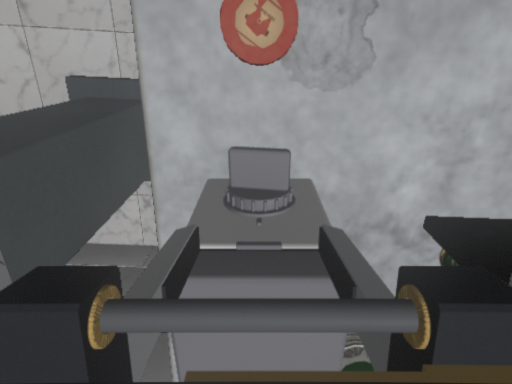

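Request:
servo_tool(increments=[{"dp": [-4.9, 0, 0.9], "dr": [0, 0, 0]}, {"dp": [-9.8, 0, 1.8], "dr": [0, 0, 0]}, {"dp": [-14.9, 0, 1.7], "dr": [0, 0, 0]}, {"dp": [-20.1, 0, 1.1], "dr": [0, 0, 0]}, {"dp": [-25.3, 0, 0.5], "dr": [0, 0, 0]}, {"dp": [-30.5, 0, -0.1], "dr": [0, 0, 0]}, {"dp": [-35.6, 0, -0.7], "dr": [0, 0, 0]}, {"dp": [-35.6, 0, -0.7], "dr": [0, 0, 0]}])

```text
time_s: 11.97
ee_pos: [473.2, 127.4, 145.2]
eef_rot: [[-0.042, 0.999, 0.003], [0.983, 0.042, -0.177], [-0.177, -0.004, -0.984]]
contact_force: [0.3, 1.4, 1.5]
finger_gap: 74.4
```

Run:
```python
from h import *
stt();snap('wrist','w8')
a=snap('scene','s8')['frame'][150:270,170:330,::-1];cv2.imwrite('pics/s8c.png',cv2.resize(a,None,fx=4,fy=4,interpolation=2))
```

```text
t 11.97 p [473.2 127.4 145.2] q [-0.8   0.31  0.43  1.98  0.05  0.95 -0.37] F [0.3 1.4 1.5] gap 74.4
[[-0.042, 0.999, 0.003], [0.983, 0.042, -0.177], [-0.177, -0.004, -0.984]]
```

View pics/s8c.png

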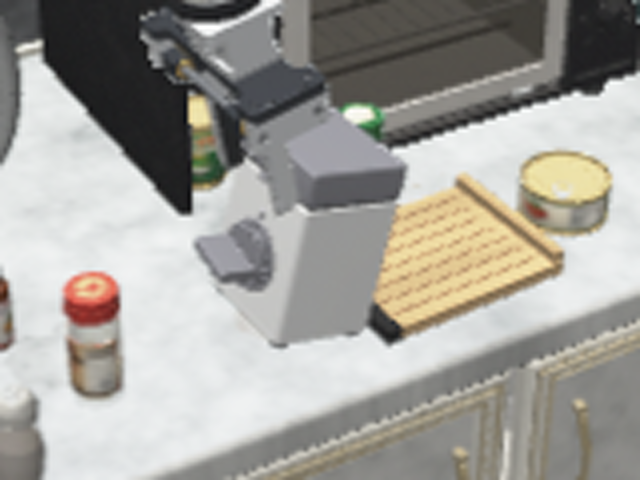

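View pics/w8.png

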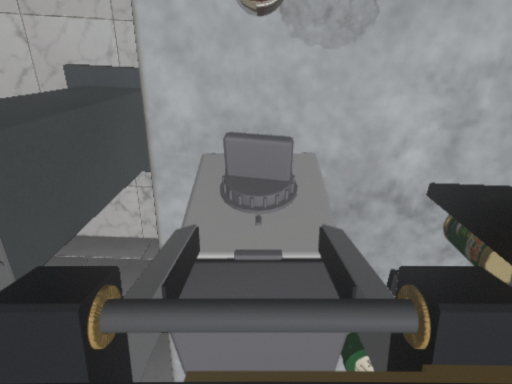

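Request:
servo_tool(increments=[{"dp": [-5.4, 0, -1.6], "dr": [0, 0, 0]}, {"dp": [-10.7, 0, -3.2], "dr": [0, 0, 0]}, {"dp": [-16.1, 0, -4.8], "dr": [0, 0, 0]}, {"dp": [-21.4, 0, -6.4], "dr": [0, 0, 0]}, {"dp": [-26.8, 0, -8], "dr": [0, 0, 0]}, {"dp": [-32.2, 0, -9.6], "dr": [0, 0, 0]}, {"dp": [-37.5, 0, -11.2], "dr": [0, 0, 0]}])

```text
time_s: 12.65
ee_pos: [474.6, 92.6, 162.8]
eef_rot: [[-0.043, 0.999, 0.003], [0.983, 0.042, -0.177], [-0.177, -0.005, -0.984]]
contact_force: [-0.1, -0.6, 0.2]
finger_gap: 74.4
```

Run:
```python
from h import *
stt();snap('wrist','w9')
a=snap('scene','s9')['frame'][150:270,170:330,::-1];cv2.imwrite('pics/s9c.png',cv2.resize(a,None,fx=4,fy=4,interpolation=2))
```

```text
t 12.65 p [474.6  92.6 162.8] q [-0.76  0.26  0.45  1.99  0.07  0.97 -0.32] F [-0.1 -0.6  0.2] gap 74.4
[[-0.043, 0.999, 0.003], [0.983, 0.042, -0.177], [-0.177, -0.005, -0.984]]
```

View pics/s9c.png

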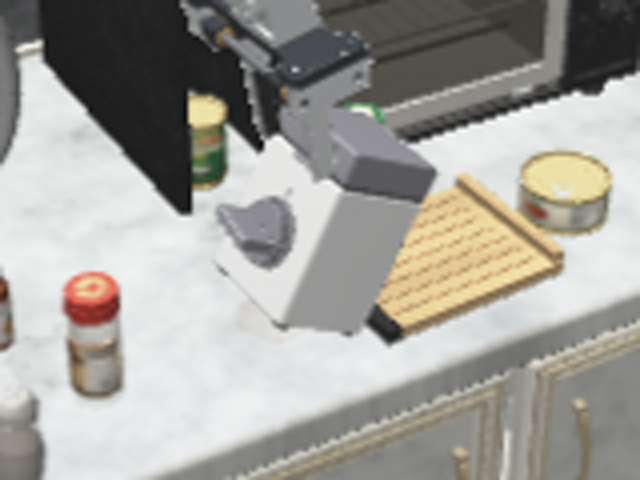

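Request:
servo_tool(increments=[{"dp": [-5.4, 0, -1.6], "dr": [0, 0, 0]}, {"dp": [-10.7, 0, -3.2], "dr": [0, 0, 0]}, {"dp": [-16.1, 0, -4.8], "dr": [0, 0, 0]}, {"dp": [-20, 0, -6], "dr": [0, 0, 0]}, {"dp": [-20, 0, -6], "dr": [0, 0, 0]}, {"dp": [-20, 0, -6], "dr": [0, 0, 0]}])

```text
time_s: 13.25
ee_pos: [475.6, 73.6, 172.5]
eef_rot: [[-0.041, 0.999, 0.003], [0.983, 0.041, -0.177], [-0.177, -0.004, -0.984]]
contact_force: [0.1, 0.5, -0.1]
finger_gap: 74.3
```

Run:
```python
from h import *
stt();snap('wrist','w10')
a=snap('scene','s10')['frame'][150:270,170:330,::-1];cv2.imwrite('pics/s10c.png',cv2.resize(a,None,fx=4,fy=4,interpolation=2))
```

```text
t 13.25 p [475.6  73.6 172.5] q [-0.74  0.24  0.47  1.99  0.08  0.98 -0.29] F [ 0.1  0.5 -0.1] gap 74.3
[[-0.041, 0.999, 0.003], [0.983, 0.041, -0.177], [-0.177, -0.004, -0.984]]
```

View pics/s10c.png

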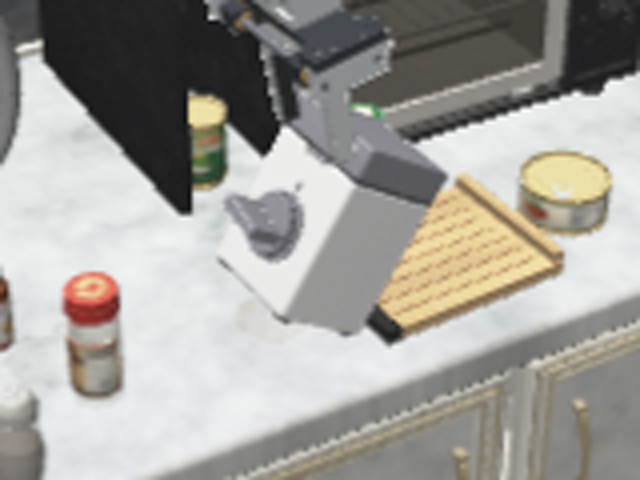

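View pics/w10.png

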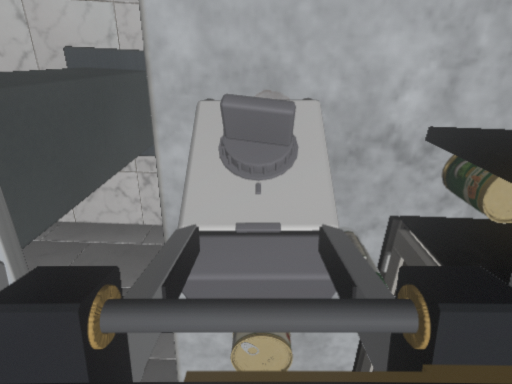

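Request:
servo_tool(increments=[{"dp": [-5, 0, 0], "dr": [0, 0, 0]}, {"dp": [-10, 0, 0], "dr": [0, 0, 0]}, {"dp": [-15, 0, 0], "dr": [0, 0, 0]}, {"dp": [-15, 0, 0], "dr": [0, 0, 0]}, {"dp": [-15, 0, 0], "dr": [0, 0, 0]}, {"dp": [-15, 0, 0], "dr": [0, 0, 0]}])

```text
time_s: 13.85
ee_pos: [476.2, 59.2, 175.0]
eef_rot: [[-0.042, 0.999, 0.003], [0.983, 0.042, -0.177], [-0.177, -0.004, -0.984]]
contact_force: [0.3, -0.9, -0.3]
finger_gap: 74.3
```

Run:
```python
from h import *
stt();snap('wrist','w11')
a=snap('scene','s11')['frame'][150:270,170:330,::-1];cv2.imwrite('pics/s11c.png',cv2.resize(a,None,fx=4,fy=4,interpolation=2))
```

```text
t 13.85 p [476.2  59.2 175. ] q [-0.72  0.23  0.47  1.99  0.08  0.98 -0.26] F [ 0.3 -0.9 -0.3] gap 74.3
[[-0.042, 0.999, 0.003], [0.983, 0.042, -0.177], [-0.177, -0.004, -0.984]]
```

View pics/s11c.png

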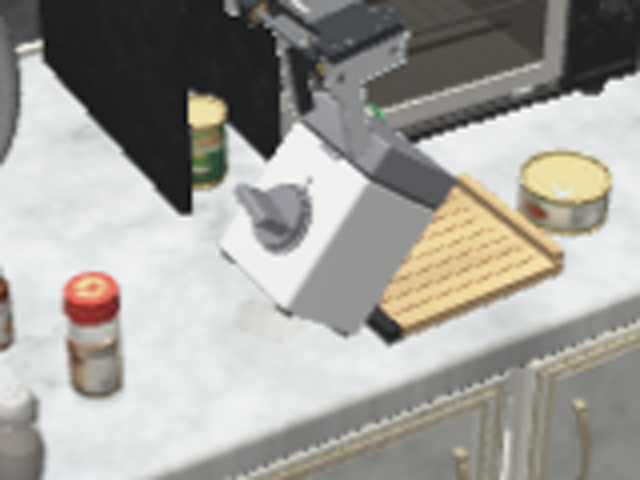

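View pics/w11.png

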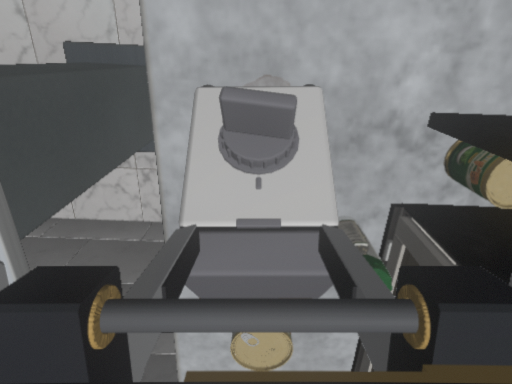

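Request:
servo_tool(increments=[{"dp": [-5, 0, 0], "dr": [0, 0, 0]}, {"dp": [-10, 0, 0], "dr": [0, 0, 0]}, {"dp": [-15, 0, 0], "dr": [0, 0, 0]}, {"dp": [-15, 0, 0], "dr": [0, 0, 0]}, {"dp": [-15, 0, 0], "dr": [0, 0, 0]}, {"dp": [-15, 0, 0], "dr": [0, 0, 0]}, {"dp": [-15, 0, 0], "dr": [0, 0, 0]}])

```text
time_s: 14.53
ee_pos: [476.8, 44.8, 177.5]
eef_rot: [[-0.042, 0.999, 0.003], [0.983, 0.042, -0.177], [-0.177, -0.004, -0.984]]
contact_force: [0.3, 0.7, -0.2]
finger_gap: 74.1
```

Run:
```python
from h import *
stt();snap('wrist','w12')
a=snap('scene','s12')['frame'][150:270,170:330,::-1];cv2.imwrite('pics/s12c.png',cv2.resize(a,None,fx=4,fy=4,interpolation=2))
```

```text
t 14.53 p [476.8  44.8 177.5] q [-0.7   0.23  0.48  2.    0.08  0.98 -0.23] F [ 0.3  0.7 -0.2] gap 74.1
[[-0.042, 0.999, 0.003], [0.983, 0.042, -0.177], [-0.177, -0.004, -0.984]]
```

View pics/s12c.png

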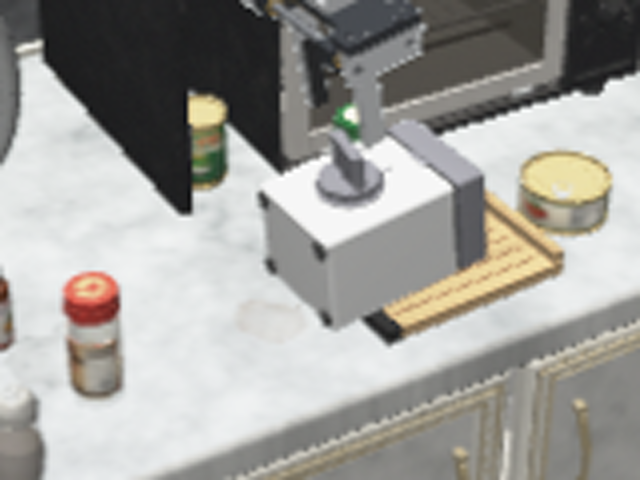

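View pics/w12.png

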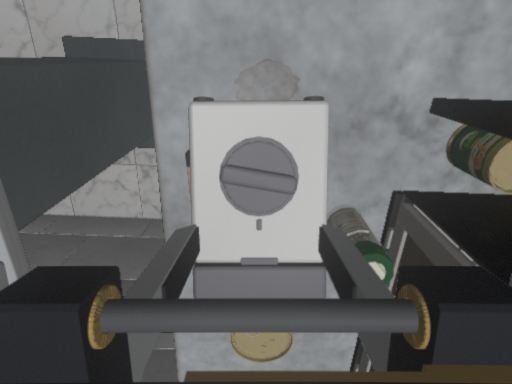

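Run:
```python
from h import *
np.set_printoptions(precision=1,suppress=True)
s=snap('wrist')
P=[onz(s,p,159)[:2] for p in [(223,164),(221,176),(295,178),(293,191)]];print('bar',P)
a=(P[0]+P[1])/2;b=(P[2]+P[3])/2;d=b-a;print('mid',(a+b)/2,'ang',np.degrees(np.arctan2(d[1],d[0])),np.linalg.norm(d))
print('face',[onz(s,p,113)[:2] for p in [(191,103),(326,102),(330,263),(190,263)]])
print(bot.landmark_of('wrist','cap_grip'), [onz(s,x['centre'],147)[:2] for x in bot.landmark_of('wrist','cap_grip')])
t=bot.snapshot('top');print(bot.landmark_of('top','cap_grip'), [onz(t,x['centre'],147)[:2] for x in bot.landmark_of('top','cap_grip')])
cv2.imwrite('pics/w13c.png',cv2.resize(s['frame'][80:280,150:370,::-1],None,fx=3,fy=3))
```

```text
bar [array([451.9,  86.2]), array([450.5,  78.2]), array([497.5,  78.9]), array([497. ,  69.8])]
mid [474.2  78.3] ang -9.680603014628453 46.73207718606635
face [array([424.1, 115.5]), array([520.6, 120.2]), array([542.8, -19.1]), array([416.1, -24.7])]
[{'centre': [261.1, 238.1], 'score': 0.65}] [array([478.3,  25.8])]
[{'centre': [246.1, 207.2], 'score': 0.58}] [array([476.3,  25.8])]
```

View pics/w13c.png

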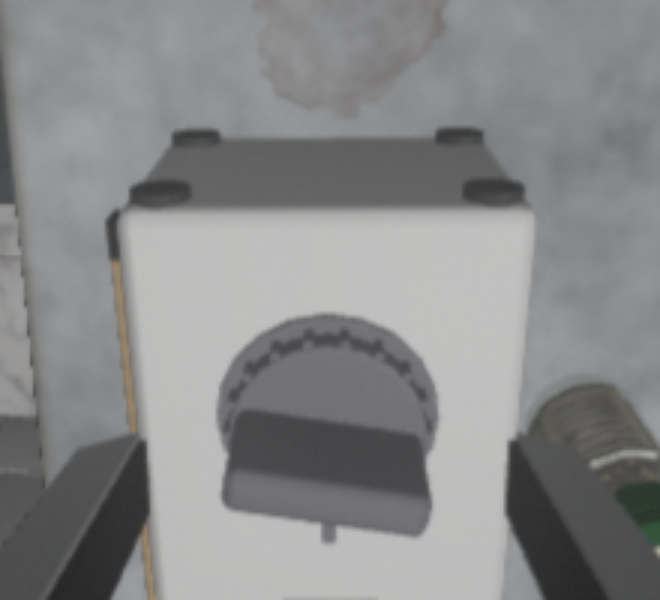

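Run:
```python
from h import *
np.set_printoptions(precision=1,suppress=True)
s=snap('wrist')
g=lambda p:(p[0]/3+150-.33,p[1]/3+80-.33)
P=[onz(s,g(p),159)[:2] for p in [(235,457),(225,495),(424,482),(428,530)]];print('bar',P)
a=(P[0]+P[1])/2;b=(P[2]+P[3])/2;d=b-a;print('mid',(a+b)/2,'ang',np.degrees(np.arctan2(d[1],d[0])),np.linalg.norm(d))
e=P[2]-P[0];print(np.degrees(np.arctan2(e[1],e[0])));e=P[3]-P[1];print(np.degrees(np.arctan2(e[1],e[0])))
F=[onz(s,g(p),113)[:2] for p in [(124,207),(530,207)]];print('face top',F)
c=[onz(s,g(p),126)[:2] for p in [(217,400),(438,405),(328,314)]];print('cap disc',c)
t=snap('top','t13');cv2.imwrite('pics/t13c.png',cv2.resize(t['frame'][150:240,200:320,::-1],None,fx=6,fy=6,interpolation=2))
a=snap('scene')['frame'][150:270,170:330,::-1];cv2.imwrite('pics/s13c.png',cv2.resize(a,None,fx=4,fy=4,interpolation=2))
st=bot.get_state();print(st['time_s'])
```

```text
bar [array([455.,  37.]), array([452.6,  26.6]), array([498.9,  32.2]), array([501. ,  18.9])]
mid [476.9  28.7] ang -7.7466375302701795 46.60420019508972
-6.254111477126682
-9.09343801510686
face top [array([422.4,  81.8]), array([525.5,  86.1])]
cap disc [array([447.1,  34.3]), array([505.4,  35.3]), array([475.3,  60. ])]
15.0833
```

View pics/t13c.png

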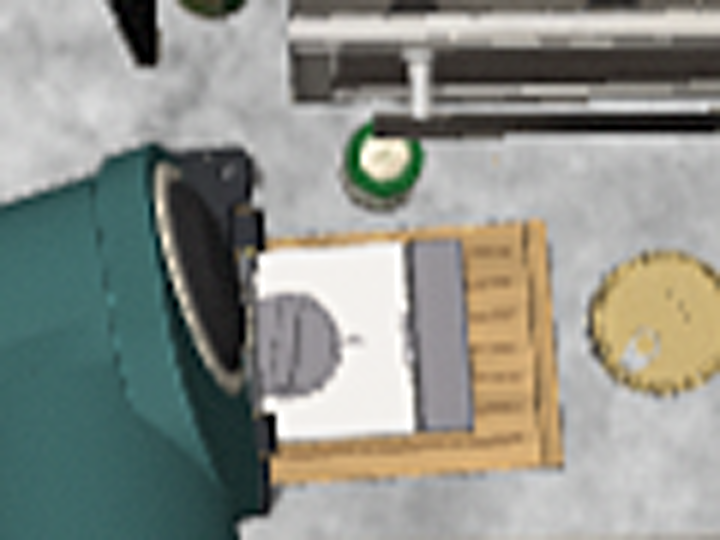

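View pics/s13c.png

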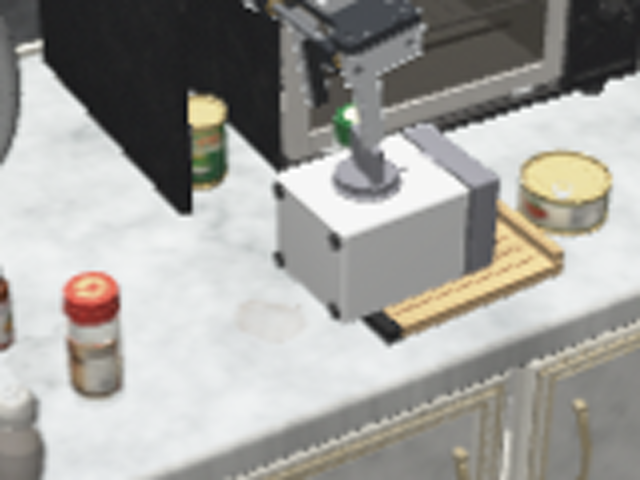

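Run:
```python
from h import *
np.set_printoptions(precision=1,suppress=True)
t=bot.snapshot('top')
f=lambda p:(p[0]/6+200-.42,p[1]/6+150-.42)
print('lid end',[onz(t,f(p),113)[:2] for p in [(463,240),(472,430)]],'seam',[onz(t,f(p),113)[:2] for p in [(408,243),(416,433)]])
print('cap disc',[onz(t,f(p),126)[:2] for p in [(342,345),(290,292),(290,398)]], onz(t,f((355,340)),113))
w=bot.snapshot('wrist');print(proj(w,[[476,25,159],[476,25,113],[476,20,113]]))
R=Rdown(84);go([477,26,230],R)
```

```text
lid end [array([535.4, -79.2]), array([428. , -81.6])] seam [array([534.3, -47.9]), array([426.9, -50.1])]
cap disc [array([476.8,  -9.2]), array([507. ,  19.3]), array([447.8,  20.4])] [479.9 -16.8 113. ]
[[257.8 247.8]
 [258.2 217. ]
 [257.9 222.1]]
dp [-27.6  -0.8 -48.3] dr [ -7.5   8.2 -81.3] rows 1.3 11.5
```

Request:
servo_tool(increments=[{"dp": [-15, 0, -48], "dr": [-7.5, 8.2, -79]}, {"dp": [-25, -1, -48], "dr": [-7.5, 8.2, -79]}, {"dp": [-30, -1, -48], "dr": [-7.5, 8.2, -79]}, {"dp": [-30, -1, -48], "dr": [-7.5, 8.2, -79]}, {"dp": [-30, -1, -48], "dr": [-7.5, 8.2, -79]}, {"dp": [-30, -1, -48], "dr": [-7.5, 8.2, -79]}, {"dp": [-30, -1, -48], "dr": [-7.5, 8.2, -79]}, {"dp": [-30, -1, -48], "dr": [-7.5, 8.2, -79]}, {"dp": [-30, -1, -48], "dr": [-7.5, 8.2, -79]}, {"dp": [-30, -1, -48], "dr": [-7.5, 8.2, -79]}])

```text
time_s: 16.02
ee_pos: [476.8, 23.5, 230.2]
eef_rot: [[-0.961, 0.277, 0.016], [0.276, 0.961, -0.014], [-0.019, -0.009, -1.0]]
contact_force: [0.2, 0.4, 0.8]
finger_gap: 74.1
```

Run:
```python
from h import *
stt();go([477,23,220],Rdown(82))
```

```text
t 16.02 p [476.8  23.5 230.2] q [-0.51  0.12  0.42  1.96 -0.04  1.06  1.21] F [0.2 0.4 0.8] gap 74.1
[[-0.961, 0.277, 0.016], [0.276, 0.961, -0.014], [-0.019, -0.009, -1.0]]
dp [-0.1 -0.3 10.2] dr [-0.6   1.05 -8.06] rows 0.2 1.1
```

Request:
servo_tool(increments=[{"dp": [0, 0, 10], "dr": [-0.6, 1, -8]}, {"dp": [0, 0, 10], "dr": [-0.6, 1, -8]}, {"dp": [0, 0, 10], "dr": [-0.6, 1, -8]}, {"dp": [0, 0, 10], "dr": [-0.6, 1, -8]}])

```text
time_s: 16.35
ee_pos: [477.0, 23.3, 220.2]
eef_rot: [[-0.99, 0.142, 0.001], [0.142, 0.99, -0.0], [-0.001, -0.0, -1.0]]
contact_force: [0.1, 0.0, -0.0]
finger_gap: 74.5
```

Run:
```python
from h import *
np.set_printoptions(precision=1,suppress=True)
stt();s=snap('wrist','w14')
cv2.imwrite('pics/w14c.png',cv2.resize(s['frame'][100:290,130:380,::-1],None,fx=3,fy=3))
print(bot.landmark_of('wrist','cap_grip'), [onz(s,x['centre'],147)[:2] for x in bot.landmark_of('wrist','cap_grip')])
print(proj(s,[[477,23,159],[477,23,126]]))
t=snap('top');cv2.imwrite('pics/t14c.png',cv2.resize(t['frame'][150:240,200:320,::-1],None,fx=6,fy=6,interpolation=2))
```

```text
t 16.35 p [477.   23.3 220.2] q [-0.5  0.1  0.4  2.  -0.1  1.1  1.4] F [ 0.1  0.  -0. ] gap 74.5
[[-0.99, 0.142, 0.001], [0.142, 0.99, -0.0], [-0.001, -0.0, -1.0]]
[{'centre': [258.7, 208.7], 'score': 0.84}] [array([478.8,  23.1])]
[[258.3 210.8]
 [258.4 200.4]]
```

View pics/w14c.png

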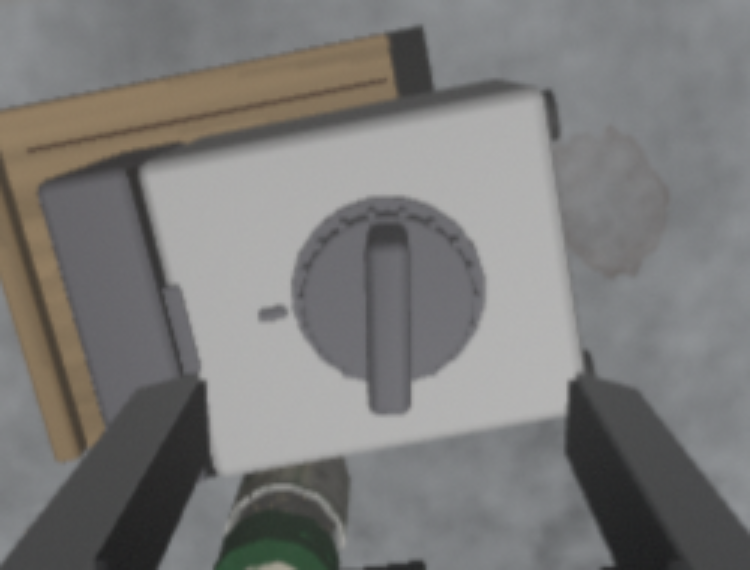

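View pics/t14c.png

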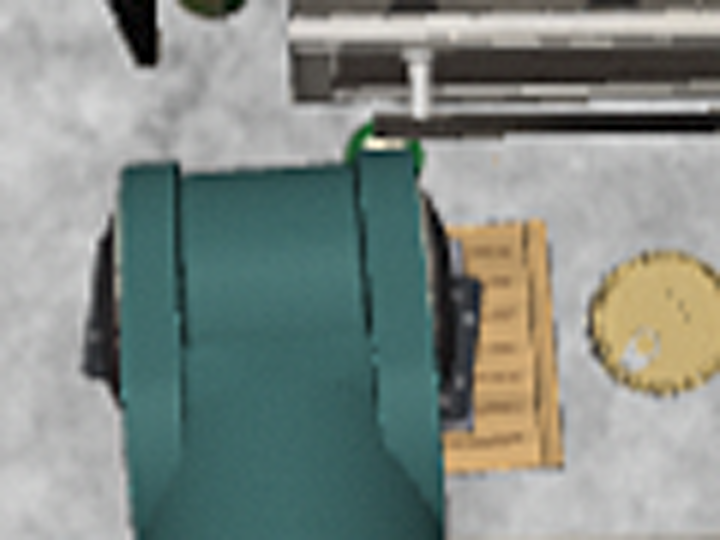

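Request:
servo_tool(increments=[{"dp": [0, 0, 35], "dr": [0, 0, 0]}, {"dp": [0, 0, 65], "dr": [0, 0, 0]}, {"dp": [0, 0, 82], "dr": [0, 0, 0]}, {"dp": [0, 0, 88], "dr": [0, 0, 0]}, {"dp": [0, 0, 89], "dr": [0, 0, 0]}, {"dp": [0, 0, 89], "dr": [0, 0, 0]}])

```text
time_s: 17.05
ee_pos: [477.5, 23.6, 132.0]
eef_rot: [[-0.99, 0.141, 0.002], [0.141, 0.99, -0.0], [-0.002, 0.0, -1.0]]
contact_force: [-0.1, -1.1, 0.3]
finger_gap: 74.3
```

Request:
servo_tool(increments=[{"dp": [0, 0, 0], "dr": [0, 0, 0]}, {"dp": [0, 0, 0], "dr": [0, 0, 0]}, {"dp": [0, 0, 0], "dr": [0, 0, 0]}, {"dp": [0, 0, 0], "dr": [0, 0, 0]}, {"dp": [0, 0, 0], "dr": [0, 0, 0]}, {"dp": [0, 0, 0], "dr": [0, 0, 0]}, {"dp": [0, 0, 0], "dr": [0, 0, 0]}, {"dp": [0, 0, 0], "dr": [0, 0, 0]}, {"dp": [0, 0, 0], "dr": [0, 0, 0]}, {"dp": [0, 0, 0], "dr": [0, 0, 0]}], hand=3, squeeze=15)

```text
time_s: 17.88
ee_pos: [477.5, 23.5, 132.0]
eef_rot: [[-0.99, 0.141, 0.002], [0.141, 0.99, -0.0], [-0.002, 0.0, -1.0]]
contact_force: [0.4, -0.5, 0.5]
finger_gap: 11.9
```

Run:
```python
from h import *
stt();snap('wrist','w15')
```

```text
t 17.88 p [477.5  23.5 132. ] q [-0.46  0.26  0.4   2.05 -0.13  0.85  1.44] F [ 0.4 -0.5  0.5] gap 11.9
[[-0.99, 0.141, 0.002], [0.141, 0.99, -0.0], [-0.002, 0.0, -1.0]]
```

View pics/w15.png

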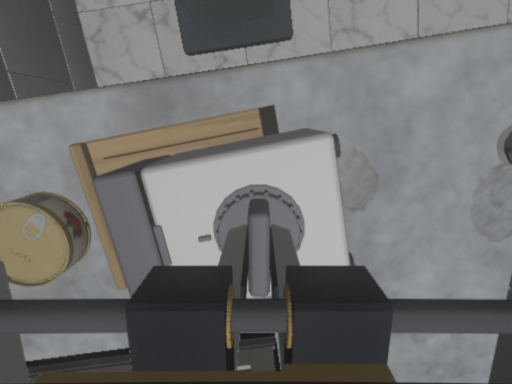

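Request:
servo_tool(increments=[{"dp": [0, 0, 0], "dr": [0, 0, 6]}, {"dp": [0, 0, 0], "dr": [0, 0, 12]}, {"dp": [0, 0, 0], "dr": [0, 0, 18]}, {"dp": [0, 0, 0], "dr": [0, 0, 24]}, {"dp": [0, 0, 0], "dr": [0, 0, 30]}, {"dp": [0, 0, 0], "dr": [0, 0, 36]}, {"dp": [0, 0, 0], "dr": [0, 0, 42]}, {"dp": [0, 0, 0], "dr": [0, 0, 48]}, {"dp": [0, 0, 0], "dr": [0, 0, 54]}, {"dp": [0, 0, 0], "dr": [0, 0, 60]}])

```text
time_s: 18.77
ee_pos: [477.6, 23.5, 132.0]
eef_rot: [[-0.368, 0.93, 0.002], [0.93, 0.368, -0.0], [-0.001, 0.002, -1.0]]
contact_force: [1.0, 0.4, -0.6]
finger_gap: 11.6
```

Run:
```python
from h import *
stt();snap('wrist','w16');print(bot.get_state()['ft_torque']);go([477.5,23.5,132],Rdown(2))
```

```text
t 18.77 p [477.6  23.5 132. ] q [-0.62  0.28  0.59  2.06 -0.21  0.86  0.46] F [ 1.   0.4 -0.6] gap 11.6
[[-0.368, 0.93, 0.002], [0.93, 0.368, -0.0], [-0.001, 0.002, -1.0]]
[-0.2387103   0.19295194 -0.06253149]
dp [-0. -0.  0.] dr [ 0.09  0.03 19.13] rows 0.0 2.7
```

View pics/w16.png

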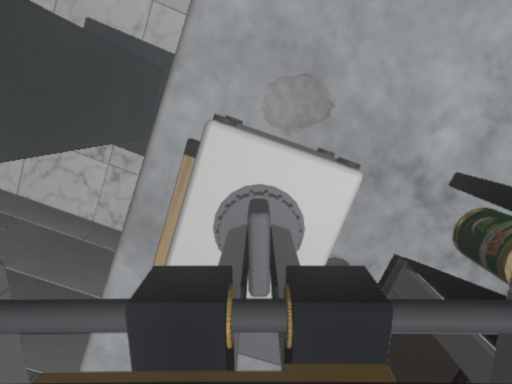

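Request:
servo_tool(increments=[{"dp": [0, 0, 0], "dr": [0, 0, 5]}, {"dp": [0, 0, 0], "dr": [0, 0, 10]}, {"dp": [0, 0, 0], "dr": [0, 0, 14]}, {"dp": [0, 0, 0], "dr": [0, 0, 17]}, {"dp": [0, 0, 0], "dr": [0, 0, 19]}, {"dp": [0, 0, 0], "dr": [0, 0, 19]}])

```text
time_s: 19.32
ee_pos: [477.6, 23.6, 132.0]
eef_rot: [[-0.038, 0.999, 0.002], [0.999, 0.038, -0.0], [-0.0, 0.002, -1.0]]
contact_force: [-0.6, -0.3, 1.4]
finger_gap: 11.7
```

Run:
```python
from h import *
stt();snap('wrist','w17');print(bot.get_state()['ft_torque'])
```

```text
t 19.32 p [477.6  23.6 132. ] q [-0.68  0.3   0.66  2.06 -0.24  0.86  0.15] F [-0.6 -0.3  1.4] gap 11.7
[[-0.038, 0.999, 0.002], [0.999, 0.038, -0.0], [-0.0, 0.002, -1.0]]
[-0.23234835  0.15063822  0.10569101]
```

View pics/w17.png

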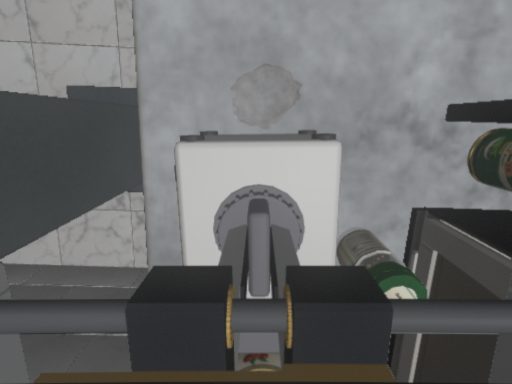

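Request:
servo_tool(increments=[{"dp": [0, 0, 0], "dr": [0, 0, 0.7]}, {"dp": [0, 0, 0], "dr": [0, 0, 1.4]}, {"dp": [0, 0, 0], "dr": [0, 0, 2]}, {"dp": [0, 0, 0], "dr": [0, 0, 2]}])

```text
time_s: 19.7
ee_pos: [477.6, 23.6, 132.0]
eef_rot: [[-0.005, 1.0, 0.002], [1.0, 0.005, -0.0], [-0.0, 0.002, -1.0]]
contact_force: [0.9, 0.0, -0.1]
finger_gap: 12.2
```

Run:
```python
from h import *
stt();snap('wrist','w18');print(bot.get_state()['ft_torque'])
```

```text
t 19.7 p [477.6  23.6 132. ] q [-0.69  0.3   0.67  2.06 -0.24  0.86  0.12] F [ 0.9  0.  -0.1] gap 12.2
[[-0.005, 1.0, 0.002], [1.0, 0.005, -0.0], [-0.0, 0.002, -1.0]]
[-0.14517058 -0.06941634  0.08415593]
```

View pics/w18.png

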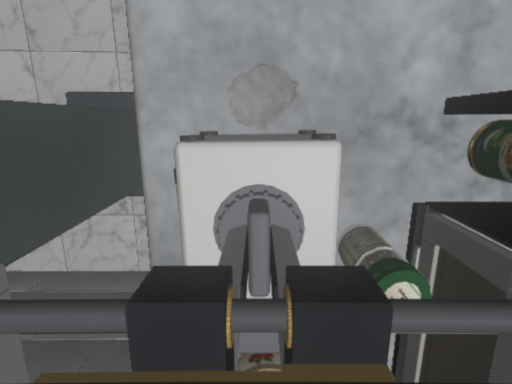

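Request:
servo_tool(increments=[{"dp": [0, 0, 0], "dr": [0, 0, 0]}, {"dp": [0, 0, 0], "dr": [0, 0, 0]}, {"dp": [0, 0, 0], "dr": [0, 0, 0]}, {"dp": [0, 0, 0], "dr": [0, 0, 0]}, {"dp": [0, 0, 0], "dr": [0, 0, 0]}, {"dp": [0, 0, 0], "dr": [0, 0, 0]}], hand=50)

```text
time_s: 20.25
ee_pos: [477.6, 23.6, 132.0]
eef_rot: [[-0.005, 1.0, 0.002], [1.0, 0.005, -0.0], [-0.0, 0.002, -1.0]]
contact_force: [-0.2, -0.2, -0.5]
finger_gap: 46.0
```

Request:
servo_tool(increments=[{"dp": [0, 0, -30], "dr": [0, 0, 0]}, {"dp": [0, 0, -70], "dr": [0, 0, 0]}, {"dp": [0, 0, -110], "dr": [0, 0, 0]}, {"dp": [0, 0, -150], "dr": [0, 0, 0]}, {"dp": [50, 0, -150], "dr": [0, 0, 0]}, {"dp": [90, 0, -150], "dr": [0, 0, 0]}, {"dp": [130, 0, -150], "dr": [0, 0, 0]}, {"dp": [150, 0, -150], "dr": [0, 0, 0]}, {"dp": [150, 0, -150], "dr": [0, 0, 0]}])

```text
time_s: 21.0
ee_pos: [475.6, 179.2, 281.5]
eef_rot: [[-0.012, 1.0, 0.001], [1.0, 0.012, -0.0], [-0.0, 0.001, -1.0]]
contact_force: [-0.2, -0.1, -1.0]
finger_gap: 47.0
```

Run:
```python
from h import *
np.set_printoptions(precision=1,suppress=True)
stt();w=snap('wrist','w19')
t=snap('top','t19');cv2.imwrite('pics/t19c.png',cv2.resize(t['frame'][130:240,130:310,::-1],None,fx=4.4,fy=4.4,interpolation=2))
a=snap('scene','s19')['frame'][150:290,130:330,::-1];cv2.imwrite('pics/s19c.png',cv2.resize(a,None,fx=4,fy=4,interpolation=2))
for q in ['jar','jar_side','tuna','dropper','shaker','onion','tin','cap_grip']:
    print(q,[(np.round(x['centre']).tolist(),round(x['score'],2)) for x in bot.landmark_of('scene',q)])
```

```text
t 21.0 p [475.6 179.2 281.5] q [-0.9  0.1  0.6  1.8 -0.1  1.2 -0.3] F [-0.2 -0.1 -1. ] gap 47.0
[[-0.012, 1.0, 0.001], [1.0, 0.012, -0.0], [-0.0, 0.001, -1.0]]
jar [([193.0, 248.0], 0.94)]
jar_side []
tuna [([311.0, 203.0], 0.6)]
dropper [([167.0, 235.0], 0.74)]
shaker [([176.0, 270.0], 0.69), ([266.0, 206.0], 0.53)]
onion [([157.0, 248.0], 0.64)]
tin [([219.0, 192.0], 0.66)]
cap_grip [([261.0, 185.0], 0.65), ([156.0, 252.0], 0.37)]
```

View pics/t19c.png

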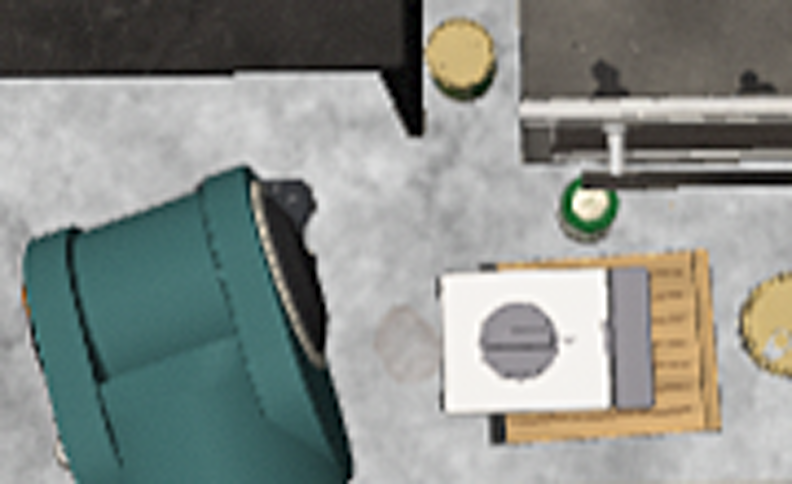

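View pics/s19c.png

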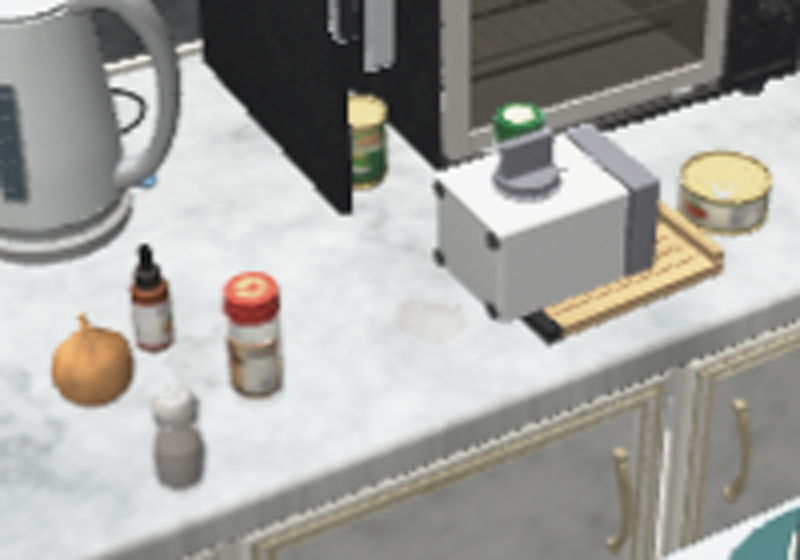

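View pics/w19.png

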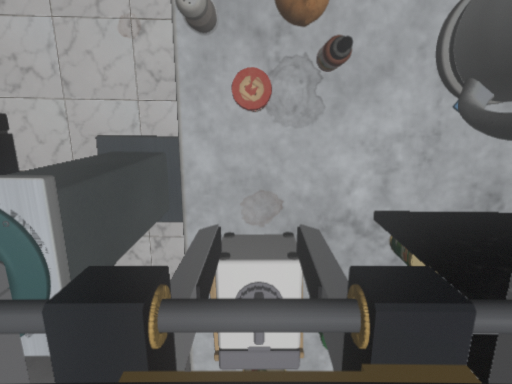

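Run:
```python
from h import *
np.set_printoptions(precision=1,suppress=True)
t=bot.snapshot('top')
f=lambda p:(p[0]/4.4+130-.39,p[1]/4.4+130-.39)
B=np.array([onz(t,f(p),113)[:2] for p in [(441,273),(651,267),(653,408),(441,411)]]);print(B,B.mean(0))
x=np.array([.035,-.999]);y=np.array([.999,.035]);d=B.mean(0)-[474.6,-45.5];print('stand frame',d@x,d@y)
e=B[1]+B[2]-B[0]-B[3];print('box yaw rel',np.degrees(np.arctan2(e@y,e@x)))
b=onz(t,f((482,346)),159)-onz(t,f((555,346)),159);print('bar vec',b)
```

```text
[[531.3  80.4]
 [532.9 -81.9]
 [424.3 -80.8]
 [425.1  82. ]] [478.4  -0.1]
stand frame -45.25719654931192 5.4173137676856475
box yaw rel -1.8563157309904106
bar vec [ 1.  54.1  0. ]
```

Run:
```python
from h import *
stt();print(bot.close_job())
```

```text
t 21.6 p [476.6 173.4 282. ] q [-0.95  0.15  0.6   1.82 -0.09  1.2  -0.31] F [ 0.2  0.2 -0.2] gap 46.7
[[-0.005, 1.0, 0.002], [1.0, 0.005, -0.0], [-0.0, 0.002, -1.0]]
the job is handed in; nothing more can be done
None
```

The box is laid on the stand and locked, and I handed the job in at about 21.6 s; the hand-in reports no verdict.

- **Jar:** I set it upright on the open worktop to the left of the stand at about (465, 285) mm. I didn't put it by the stand's near side because the worktop's edge was too close. It was still upright and untouched in the last pictures.
- **Box:** I pushed it high on the cap side with both open fingers straddling the cap. It slid to the nosing, tipped past about 36°, and fell flat. By the top camera its centre is about 45 mm short of the stand's centre, where the task text expected about 30 mm. That is inside the -75 to +20 mm window. It sits about 5 mm off the middle line and is turned about 2°.
- **Cap:** I turned it about 80° clockwise to its stop. The last 2° turned the box along with the gripper, so I took that as the end stop. The bar lines up with the box's length in the last picture. There was no direct reading of the cap's angle.
- **Other things:** The last scene picture shows all of them standing, with positions close to the start. The detector did not report the green jar, but it shows in the top picture in the same place as before. Some of the detector's other hits there were low-score mislabels, which I ignored.

The robot was clear of everything at hand-in.

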